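# Set up two strap clamps on the slotted plate

### The job

Two workpieces stand on the slotted plate, each in front of a stud. Behind each stud, in line with the stud and the work, stand the heel block that is as tall as that work (blue for the tall grey-white work, red for the short brass one), then lay a strap over each stud, the stud up through its slot, so that it bridges level and straight from the work to the heel block, resting on both, ready for me to put the knobs on. Do not shift or tip the workpieces, and let go of everything.

Things in the scene. Friction and masses are not known exactly. Their poses are not given: they have to be found in the camera images.
- tall_block_center (a point): heel block, blue, square, 40 x 40 mm, 46 mm tall, about 0.5 kg, ground steel top with a dark hole in the middle; same height as the tall grey-white work. Loose, stands upright on the table at the start. Point: its centre, 23 mm above its underside; z up, x and y square to its sides
- short_block_center (a point): heel block, red, square, 40 x 40 mm, 32 mm tall, about 0.36 kg, ground steel top with a dark hole in the middle; same height as the short brass work. Loose, stands upright on the table at the start. Point: its centre, 16 mm above its underside; z up, x and y square to its sides
- black_strap_center (a point): clamp strap, black flat bar, 120 mm long (x) x 42 wide (y) x 12 thick (z), about 0.36 kg, with a through slot 56 mm long (x) and 19 wide (y) in its middle that drops freely over a stud. Loose, lies flat on the table at the start. Point: its centre, in the middle of the slot, 6 mm above its underside; x along its length, z up. The straps are alike but for colour; either fits either stud
- yellow_strap_center (a point): clamp strap, yellow flat bar, 120 mm long (x) x 42 wide (y) x 12 thick (z), about 0.36 kg, with a through slot 56 mm long (x) and 19 wide (y) in its middle that drops freely over a stud. Loose, lies flat on the table at the start. Point: its centre, in the middle of the slot, 6 mm above its underside; x along its length, z up. The straps are alike but for colour; either fits either stud
- tall_work: tall work: grey-white cast block, cross bore; stands loose on the plate, centred 50 mm in front of either stud. Foot 54 (x) x 58 (y) mm, body 50 x 40, flat top 46 mm up. Origin: centre of the underside; x points to its stud and on behind it, z up. Heel block centre belongs 95 mm along x (45 mm beyond the stud), strap centre 50 mm along x (over the stud)
- short_work: short work: brass block, cross bore; stands loose on the plate, centred 50 mm in front of either stud. Foot 54 (x) x 58 (y) mm, body 50 x 40, flat top 32 mm up. Origin: centre of the underside; x points to its stud and on behind it, z up. Heel block centre belongs 95 mm along x (45 mm beyond the stud), strap centre 50 mm along x (over the stud)
- stud_a: left-hand fixed stud, upright bright threaded rod, diameter 10 mm, in the middle slot of the grey plate (180 mm along x, 260 along y, face 22 mm above the table). Its top is 68 mm above the plate's face; dark nut 25 mm wide, 8 high at its foot. Origin: on its axis at the plate's face. x: from its work past the stud to the place behind it (away from the robot, within 0.25 rad); y along the slot; z up
- stud_b: right-hand fixed stud, upright bright threaded rod, diameter 10 mm, in the middle slot of the grey plate (180 mm along x, 260 along y, face 22 mm above the table). Its top is 68 mm above the plate's face; dark nut 25 mm wide, 8 high at its foot. Origin: on its axis at the plate's face. x: from its work past the stud to the place behind it (away from the robot, within 0.25 rad); y along the slot; z up

How it is judged:
By the outcome, as a careful person would: the job done as asked, in the order asked, and still so for the second after the job is handed in, with the robot touching nothing.
It also fails if it takes over 131 s, if anything falls off the work surface, if the arm or the gripper's body presses on something with over 40 N, if the wrist force passes 120 N, or if a joint passes its speed limit or range.

### The arm

A 6-joint arm with a two-finger parallel gripper is mounted at the origin on the work surface. World frame = base frame: x ahead of the robot, y to its left, z up, the work surface at z = 0. Lengths are in m, angles in rad, forces in N, time in s.
With the tool pointing down it reaches from about 0.225 to 0.875 m from the base axis. Payload 3.4 kg.
Tool frame: the origin (TCP) lies on the centre line of the jaws, within the pads' length; the fingertips stand 17 mm ahead of it and the grasp point (between the pads) lies 2 mm behind it; z points along the fingers, y is the line along which they close (so a half turn about z gives the same grasp; the last joint's range is limited). The gripper opens to 85 mm and grips with 20 to 120 N. Pads are 22 mm wide; open, the fingers measure 114 mm over their backs; the gripper's body (76 mm by 85 mm) begins 54 mm behind the grasp point. The pads swing forward as they close: fully open they stand 13 mm farther back than shut.
Start: joints at [-1.283, 0.276, 1.505, -0, 1.361, -0.121], TCP at [0.229, -0.528, 0.248] pointing down, gripper open.
Joint ranges: [-2.89, 2.89], [-0.75, 2.08], [0.22, 2.7], [-1.18, 4.32], [0.11, 2.71], [-2.7, 2.7]. Speed limits (rad/s): [2.57, 2.57, 3.14, 3.14, 3.14, 3.14].

### API

Orientations are given as a unit quaternion [w, x, y, z].
In Python, from rig import manip gives the robot as it stands.
- The arm moves only by the tool move_arm, never from a script. Its argument "steps" is one flat list of numbers, 7 for each row, row after row: the turn, a rotation vector about the world's x, y, z normalised to -1 to 1, where 1 is 360 degrees, then the shift along the world's x, y, z normalised to -1 to 1, where 1 is 1 m, then the opening, from -1 (shut) to 1 (fully open). A call has exactly 10 rows; each row is the pose to reach, as a shift and turn from the pose commanded when the call began, turning the shorter way round; what a row does not reach only later rows make up. A row lasts 1/10 s, in which the tool goes at most 50 mm and 8.59 degrees, less where a joint would pass 70% of its speed; a pose out of reach is approached as far as the arm can. A call with a number of a shift or a turn outside -1 to 1 is refused whole. A call with a gripper value outside its range is refused whole. The fingers move at their own pace and stop on an object; "squeeze" is the grip in N (left out, the last holds). Time passes only in rows, so rows that repeat a pose let the fingers close, or fill a call up. It gives the time, the measured TCP pose, the force, the opening and the grip force at its end, in the units of the state.
- manip.get_state(): the state, without advancing time (a new reading comes with each control period).
- manip.get_image(name): name is "scene" or "top"; returns a dict with "pixels" (420x560x3 uint8, blue, green, red), "fx", "fy", "cx", "cy" (pixels), "D" ([k1, k2, p1, p2, k3] as OpenCV has them; the pictures are not rectified), "R" (3x3) and "t" (3): a world point X has camera coordinates R X + t. Camera axes: x right, y down, z forward; pixel columns grow to the right and rows downward; lengths in m; the calibration is good to about 2 mm. A picture is of the moment at which its call begins. There is no depth.
- manip.sign_off(): hands the job in; it is judged then, once.
The state is a dict: "clock": time; "qpos": joint angles; "qd": joint speeds; "effort": joint torques, N m; "position": TCP position; "ee_rot": TCP orientation; "contact_force": force on the tool from outside, world axes, zero at the start; "moment": the same for the moment, N m; "width": finger opening in m; "gripper_force": force on a finger pad.
Only numpy, scipy, OpenCV 4.12 (cv2) and the standard library are available. Lean on these libraries where they do the work, as an engineer would, in place of code of your own. Each camera call takes 0.05 s, during which the arm holds its last target. There are 200 camera calls.

## Working session

There is one attempt and no reset: what is moved stays moved. The work goes in short steps, Python scripts to look and compute and a tool call to move; the robot and the scene stay as the last step left them, time stands still between calls to the robot, and variables do not carry over. Pictures are saved under pics/ and viewed, at most 14 in all, crops included, and the job is handed in when it is done.

Besides the shell and the picture viewer there is one more tool, called after "Call:" as name(argument=value, ...), one argument or row to a line, values as JSON. move_arm: Moves the arm, as the interface text tells. Scaled input: -1 to 1 covers 1 m each way for a shift and 360 degrees each way for a turn. Its arguments: {"type":"object","properties":{"steps":{"type":"array"},"squeeze":{"type":"number"}},"required":["steps"]}

```bash
ls; mkdir -p pics; python3 - <<'E'
from rig import manip
import cv2,numpy as np,pickle
for n in("scene","top"):
    im=manip.get_image(n); pickle.dump(im,open(f'{n}0.pkl','wb'))
    cv2.imwrite(f'pics/{n}0.png',np.asarray(im['pixels']))
    R=np.array(im['R']);print(n,im['fx'],im['D'],-R.T@np.array(im['t']),R[2])
s=manip.get_state();print(s['clock'],s['position'],s['ee_rot'],s['width'])
E
```

```text
pics
scene 415.4356970636564 [-0.0623335  0.         0.         0.         0.       ] [1.195749   0.26050644 0.59847371] [-0.74492904 -0.27353354 -0.60849004]
top 422.91386011489806 [-0.01968505  0.          0.          0.          0.        ] [ 0.33982167 -0.01312972  1.03694899] [ 0.19764398  0.02101436 -0.9800486 ]
0.1 [ 0.22841588 -0.52718792  0.24752655] [-8.31381127e-04  9.79185397e-01  2.02966156e-01 -7.72735495e-05] 0.0854155395870833
```

View pics/scene0.png

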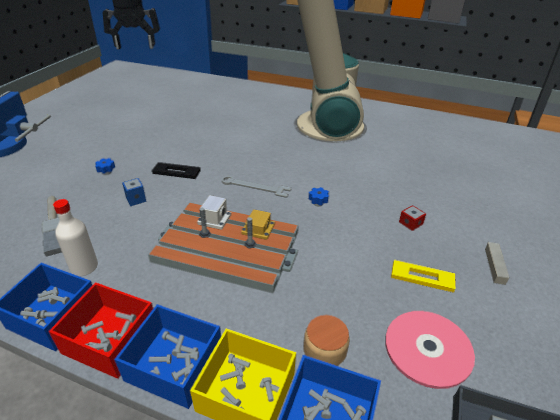

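View pics/top0.png

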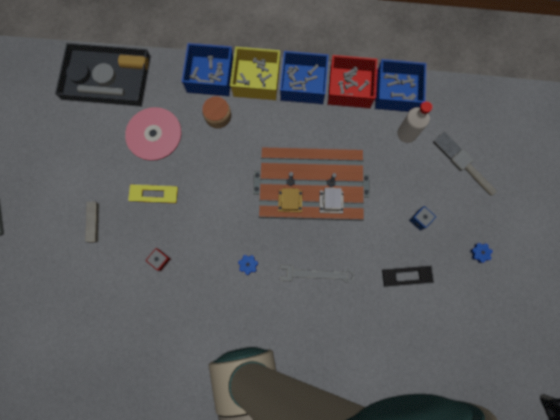

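Scene: plate in the middle; in the top view (up = +x, left = +y) there is grey-white work (332,199), brass (290,199), blue block (423,217), red block (157,259), black strap (407,276) and yellow strap (153,194).

```bash
cat > h.py <<'E'
import cv2,numpy as np,pickle
def ray(im,uv):
    K=np.array([[im['fx'],0,im['cx']],[0,im['fy'],im['cy']],[0,0,1]])
    p=cv2.undistortPoints(np.array(uv,float).reshape(-1,1,2),K,np.array(im['D'],float)).reshape(-1,2)
    R=np.array(im['R']);return -R.T@np.array(im['t']),np.c_[p,np.ones(len(p))]@R
def onz(im,uv,z):
    c,d=ray(im,uv);return c+d*((z-c[2])/d[:,2])[:,None]
def cross(ia,ua,ib,ub):
    (c1,d1),(c2,d2)=ray(ia,[ua]),ray(ib,[ub]);d1,d2=d1[0],d2[0]
    s=np.linalg.lstsq(np.c_[d1,-d2],c2-c1,rcond=None)[0]
    a,b=c1+s[0]*d1,c2+s[1]*d2
    return (a+b)/2,np.linalg.norm(a-b)
def proj(im,X):
    K=np.array([[im['fx'],0,im['cx']],[0,im['fy'],im['cy']],[0,0,1]])
    return cv2.projectPoints(np.array(X,float).reshape(-1,1,3),cv2.Rodrigues(np.array(im['R']))[0],np.array(im['t'],float),K,np.array(im['D'],float))[0].reshape(-1,2)
def load(n): return pickle.load(open(n+'.pkl','rb'))
def crop(im,x,y,w,h,s):
    return cv2.resize(np.asarray(im['pixels'])[y:y+h,x:x+w],None,fx=s,fy=s,interpolation=cv2.INTER_CUBIC)
def blob(im,box,mask_fn):
    x,y,w,h=box;p=np.asarray(im['pixels'])[y:y+h,x:x+w];m=mask_fn(cv2.cvtColor(p,cv2.COLOR_BGR2HSV)).astype(np.uint8)
    n,l,st,c=cv2.connectedComponentsWithStats(m);k=1+np.argmax(st[1:,4])
    cs,_=cv2.findContours((l==k).astype(np.uint8),cv2.RETR_EXTERNAL,cv2.CHAIN_APPROX_NONE)
    q=max(cs,key=cv2.contourArea).reshape(-1,2)+[x,y];return q,st[k,4]
def rect(P):  # centre, long side, short side, angle of long side
    (c,(w,h),a)=cv2.minAreaRect((P[:,:2]*1000).astype(np.float32));
    if w<h:w,h,a=h,w,a+90
    return np.round(np.array(c)/1000,4),round(w,1),round(h,1),round((a+90)%180-90,1)
E
python3 - <<'E'
from h import *
t=load('top0')
yel=lambda m:(m[...,0]>20)&(m[...,0]<35)&(m[...,1]>150)&(m[...,2]>80)
blk=lambda m:(m[...,2]<45)
for n,b,f in(('yel',(115,170,80,45),yel),('blk',(370,255,75,40),blk)):
    q,a=blob(t,b,f);print(n,a,rect(onz(t,q,.012)))
cv2.imwrite('pics/c1.png',np.vstack([np.hstack([crop(t,130,235,50,50,5),crop(t,398,192,50,50,5),crop(t,370,250,60,50,5)]),crop(t,250,140,125,85,6.4)[:, :800]]))
E
```

```text
yel 6 (array([0.5766, 0.3662]), 8.9, 3.5, -17.4)
blk 501 (array([ 0.4245, -0.3035]), 117.0, 36.3, -80.2)
```

View pics/c1.png

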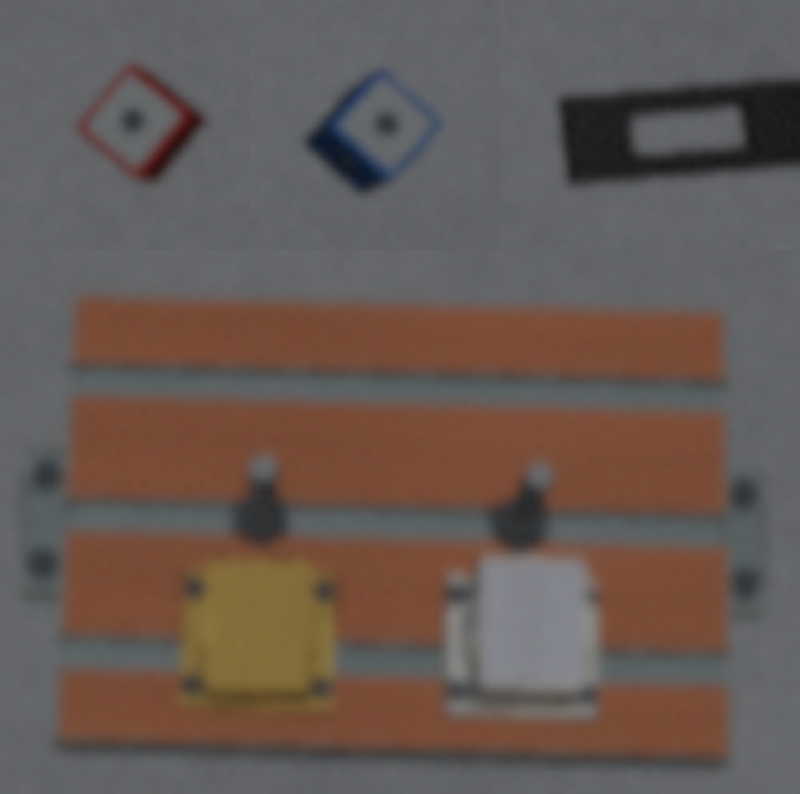

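The crops show: red top hole at (156.6,259.2), blue top hole at (425.4,216.8), stud tops near (291,174) and (334,175), works square to the plate.

```bash
python3 - <<'E'
from h import *
t=load('top0');s=load('scene0')
np.set_printoptions(precision=4,suppress=True)
def c(pts,x,y,k,ox=0,oy=0): return (np.array(pts,float)-[ox,oy]+.5)/k-.5+[x,y]
def info(n,p,z):
    P=onz(t,p,z);print(n,P[:,:2].mean(0),'sides',np.linalg.norm(np.roll(P,-1,0)-P,axis=1)*1000,'ang',[round(float(np.degrees(np.arctan2(*(d[1::-1]))))%180,1) for d in np.roll(P,-1,0)-P])
info('red',c([[78,127],[130,66],[190,120],[138,178]],130,235,5),.032)
print('hole',onz(t,c([[133,121]],130,235,5),.032)[0])
info('blue',c([[380,70],[441,124],[382,186],[328,128]],398,192,5,250),.046)
print('hole',onz(t,c([[387,124]],398,192,5,250),.046)[0])
B=lambda p:c(p,250,140,6.4,0,250)
info('brass',B([[205,562],[310,562],[312,690],[207,692]]),.054)
info('white',B([[480,556],[583,556],[588,690],[483,690]]),.068)
info('plate',B([[76,297],[722,313],[727,765-6],[58,748-6]]),.022)
info('brassfoot',B([[183,562],[332,570],[335,708],[180,708]]),.03)
print('studtop',onz(t,B([[263,467],[539,475]]),.090))
print('nut',onz(t,B([[259,520],[518,522]]),.028))
yel=lambda m:(m[...,0]>18)&(m[...,0]<35)&(m[...,1]>120)&(m[...,2]>50)
blk=lambda m:(m[...,2]<50)
q,a=blob(t,(115,170,80,45),lambda m:(m[...,1]>130));print('yel',a,rect(onz(t,q,.012)))
q,a=blob(s,(380,250,90,50),lambda m:(m[...,1]>130)&(m[...,2]>120));print('yelS',a,rect(onz(s,q,.012)))
q,a=blob(t,(370,255,75,40),blk);print('blk',a,rect(onz(t,q,.012)))
q,a=blob(s,(140,155,70,30),blk);print('blkS',a,rect(onz(s,q,.012)))
cv2.imwrite('pics/c2.png',crop(s,140,185,165,110,4.8))
E
```

```text
red [0.4059 0.2971] sides [37.2461 39.7082 36.0021 38.5324] ang [147.0, 54.9, 145.1, 56.7]
hole [0.4066 0.2977 0.032 ]
blue [ 0.5647 -0.3295] sides [38.2063 42.6865 36.9924 39.0711] ang [51.5, 140.1, 45.9, 142.0]
hole [ 0.5663 -0.3315  0.046 ]
brass [ 0.5783 -0.006 ] sides [39.3984 49.1477 39.0234 49.916 ] ang [95.4, 5.8, 96.5, 6.3]
white [ 0.5857 -0.1068] sides [38.1274 50.7476 38.4739 50.7413] ang [95.4, 5.9, 95.4, 5.5]
plate [ 0.6317 -0.0551] sides [255.4409 179.4776 255.6008 179.5252] ang [93.9, 3.8, 93.9, 3.8]
brassfoot [ 0.58   -0.0058] sides [57.3351 54.176  58.923  57.3614] ang [92.2, 6.1, 95.4, 4.4]
studtop [[ 0.629  -0.0025  0.09  ]
 [ 0.6354 -0.1028  0.09  ]]
nut [[ 0.6266 -0.0022  0.028 ]
 [ 0.6352 -0.1019  0.028 ]]
yel 530 (array([0.5686, 0.3372]), 116.8, 39.9, -87.2)
yelS 1099 (array([0.5779, 0.3393]), 120.0, 52.0, -87.0)
blk 541 (array([ 0.4245, -0.3037]), 118.0, 37.3, -80.0)
blkS 472 (array([ 0.435 , -0.2989]), 121.5, 52.9, -79.4)
```

View pics/c2.png

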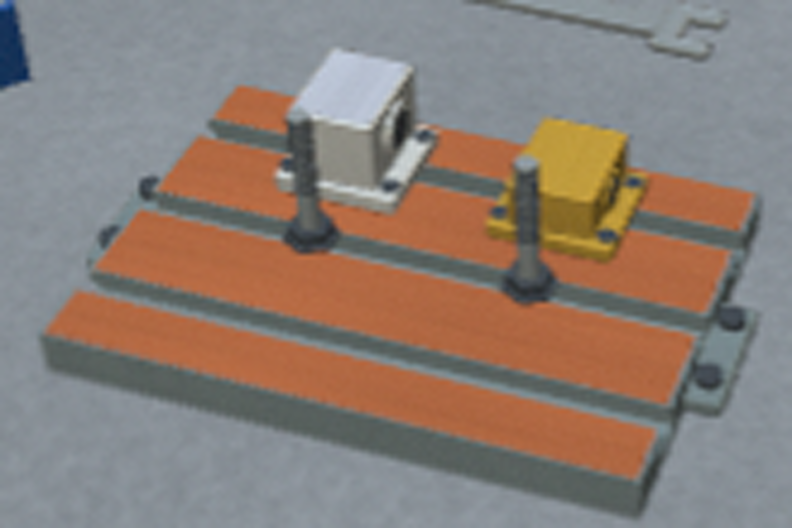

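Stud spacing (100 mm), the 50 mm work-to-stud distances, and the plate and part sizes all check out. The plate and works are yawed about 4–5°. I'll start with the blue block.

Call:
move_arm(
  steps=[0,0,0.074,0.337,0.197,-0.127,1,0,0,0.074,0.337,0.197,-0.127,1,0,0,0.074,0.337,0.197,-0.127,1,0,0,0.074,0.337,0.197,-0.127,1,0,0,0.074,0.337,0.197,-0.127,1,0,0,0.074,0.337,0.197,-0.127,1,0,0,0.074,0.337,0.197,-0.127,1,0,0,0.074,0.337,0.197,-0.127,1,0,0,0.074,0.337,0.197,-0.127,1,0,0,0.074,0.337,0.197,-0.127,1],
  squeeze=40,
)

```text
clock: 1.1
position: [0.5662, -0.329, 0.1197]
ee_rot: [-0.001, 0.905, 0.425, -0.001]
contact_force: [-0.5, -0.4, -0.1]
width: 0.0856
gripper_force: 0.0
```

Call:
move_arm(
  steps=[0,0,0,0,-0.001,-0.05,1,0,0,0,0,-0.001,-0.08,1,0,0,0,0,-0.001,-0.095,1,0,0,0,0,-0.001,-0.095,1,0,0,0,0,-0.001,-0.095,-1,0,0,0,0,-0.001,-0.095,-1,0,0,0,0,-0.001,-0.095,-1,0,0,0,0,-0.001,-0.095,-1,0,0,0,0,-0.001,-0.095,-1,0,0,0,0,-0.001,-0.095,-1],
)

```text
clock: 2.1
position: [0.566, -0.3323, 0.0282]
ee_rot: [0.001, 0.906, 0.423, 0.0]
contact_force: [-1.2, 0.4, 6.0]
width: 0.0396
gripper_force: 42.4
```

```bash
python3 - <<'E'
from rig import manip
s=manip.get_state();print(s['clock'],s['position'],s['width'],s['gripper_force'])
E
```

```text
2.1 [ 0.56596805 -0.33231674  0.02818238] 0.03959154472319706 42.42872714996338
```

Call:
move_arm(
  steps=[0,0,0,0,0,0.05,-1,0,0,0,0,0,0.1,-1,0,0,0,0,0,0.13,-1,0,0,-0.128,0.114,0.232,0.13,-1,0,0,-0.128,0.114,0.232,0.13,-1,0,0,-0.128,0.114,0.232,0.13,-1,0,0,-0.128,0.114,0.232,0.13,-1,0,0,-0.128,0.114,0.232,0.13,-1,0,0,-0.128,0.114,0.232,0.13,-1,0,0,-0.128,0.114,0.232,0.13,-1],
)

```text
clock: 3.1
position: [0.68, -0.096, 0.1552]
ee_rot: [-0.001, 0.999, 0.037, -0.001]
contact_force: [-0.1, -0.6, -4.5]
width: 0.0397
gripper_force: 42.9
```

```bash
python3 - <<'E'
from rig import manip
from h import *
s=load('top0')
for n in("scene","top"):
    im=manip.get_image(n); pickle.dump(im,open(f'{n}1.pkl','wb'))
    if n=='scene': a=crop(im,120,100,220,190,2.7)
    else: b=crop(im,280,120,90,190,2.7)
cv2.imwrite('pics/c3.png',np.hstack([a,b])[:, :800])
st=manip.get_state();print(st['clock'],st['position'],st['ee_rot'],st['contact_force'],st['width'])
E
```

```text
3.2 [ 0.67885184 -0.09942188  0.15538506] [ 2.74847639e-04  9.99354215e-01  3.59138263e-02 -1.12880940e-03] [ 0.35618079 -0.70860048 -3.95583012] 0.039770385456323436
```

View pics/c3.png

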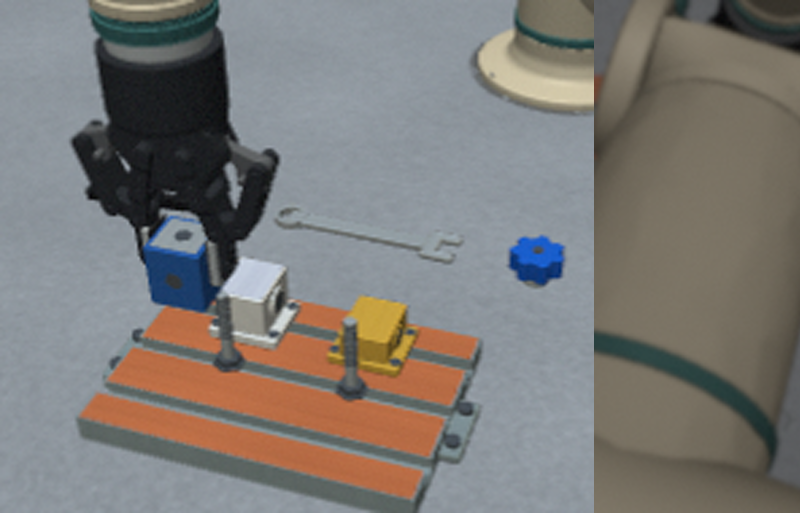

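The scene view shows the blue block held above the spot. Its top hole is at about (188,187). I'll check where it sits relative to the tool.

```bash
python3 - <<'E'
from h import *
s=load('scene1');s0=load('scene0')
print(onz(s,[[188.2,187.1]],.1732))
# stud tops in scene from c2 crop, and stereo with top
c=lambda U,V:((np.array([U,V])+.5)/4.8-.5+[140,185])
for n,u,t,z in(('a',c(526,161),(291.1,173.9),0),('b',c(300,115),(334.2,175.2),0)):
    print(n,onz(s0,[u],.09),cross(s0,u,load('top0'),t))
# nut
print(onz(s0,[c(310,232),c(526,284)],.026))
E
```

```text
[[ 0.68361079 -0.09478207  0.1732    ]]
a [[ 0.63026924 -0.00182011  0.09      ]] (array([ 0.62847758, -0.0031361 ,  0.08829345]), np.float64(0.0008864634567817511))
b [[ 0.63782756 -0.10064758  0.09      ]] (array([ 0.63491476, -0.10337167,  0.08723666]), np.float64(0.0014586003275814268))
[[ 0.63874292 -0.10194896  0.026     ]
 [ 0.63399563 -0.00182192  0.026     ]]
```

Call:
move_arm(
  steps=[0,0,0,0.001,-0.001,-0.04,-1,0,0,0,0.001,-0.001,-0.07,-1,0,0,0,0.001,-0.001,-0.09,-1,0,0,0,0.001,-0.001,-0.097,-1,0,0,0,0.001,-0.001,-0.1,-1,0,0,0,0.001,-0.001,-0.103,-1,0,0,0,0.001,-0.001,-0.104,-1,0,0,0,0.001,-0.001,-0.104,-1,0,0,0,0.001,-0.001,-0.104,-1,0,0,0,0.001,-0.001,-0.104,-1],
)

```text
clock: 4.2
position: [0.6809, -0.1006, 0.053]
ee_rot: [0.0, 0.999, 0.035, 0.0]
contact_force: [0.6, -0.1, -4.1]
width: 0.0395
gripper_force: 42.8
```

Call:
move_arm(
  steps=[0,0,0,0,0,-0.001,-1,0,0,0,0,0,-0.002,-1,0,0,0,0,0,-0.003,-1,0,0,0,0,0,-0.004,-1,0,0,0,0,0,-0.004,-1,0,0,0,0,0,-0.004,-1,0,0,0,0,0,-0.004,-1,0,0,0,0,0,-0.004,-1,0,0,0,0,0,-0.004,-1,0,0,0,0,0,-0.004,-1],
)

```text
clock: 5.2
position: [0.6806, -0.1006, 0.0502]
ee_rot: [0.0, 0.999, 0.035, 0.0]
contact_force: [-2.4, 1.5, 5.0]
width: 0.0396
gripper_force: 43.9
```

```bash
python3 - <<'E'
from rig import manip
st=manip.get_state();print(st['clock'],st['position'],st['contact_force'],st['moment'])
E
```

```text
5.2 [ 0.68064126 -0.10060834  0.05019011] [-2.40223075  1.4506229   5.04843326] [ 0.03080389  0.54879802 -0.01861678]
```

Call:
move_arm(
  steps=[0,0,0,0,0,0.001,0.41,0,0,0,0,0,0.001,0.41,0,0,0,0,0,0.001,0.41,0,0,0,0,0,0.001,0.41,0,0,0,0,0,0.03,0.41,0,0,0,0,0,0.08,0.41,0,0,0,0,0,0.13,0.41,0,0,0,-0.03,0.04,0.13,1,0,0,0,-0.06,0.08,0.13,1,0,0,0,-0.07,0.1,0.13,1],
)

```text
clock: 6.2
position: [0.6073, 0.002, 0.1789]
ee_rot: [-0.001, 0.999, 0.035, -0.001]
contact_force: [-0.1, 0.5, -0.4]
width: 0.0852
gripper_force: 0.0
```

Call:
move_arm(
  steps=[0,0,0.144,-0.205,0.298,-0.06,1,0,0,0.144,-0.205,0.298,-0.06,1,0,0,0.144,-0.205,0.298,-0.06,1,0,0,0.144,-0.205,0.298,-0.06,1,0,0,0.144,-0.205,0.298,-0.06,1,0,0,0.144,-0.205,0.298,-0.06,1,0,0,0.144,-0.205,0.298,-0.06,1,0,0,0.144,-0.205,0.298,-0.06,1,0,0,0.144,-0.205,0.298,-0.06,1,0,0,0.144,-0.205,0.298,-0.06,1],
)

```text
clock: 7.2
position: [0.4058, 0.2975, 0.1184]
ee_rot: [0.0, 0.883, 0.469, 0.0]
contact_force: [-0.2, -0.7, -0.7]
width: 0.0853
gripper_force: 0.0
```

```bash
python3 - <<'E'
from rig import manip
from h import *
for n in("scene","top"):
    im=manip.get_image(n); pickle.dump(im,open(f'{n}2.pkl','wb'))
    if n=='scene': a=crop(im,140,170,165,120,4.8)
    else: b=crop(im,250,140,125,90,6.3)
cv2.imwrite('pics/c4.png',b)
cv2.imwrite('pics/c4s.png',a)
st=manip.get_state();print(st['clock'],st['position'],st['ee_rot'],st['contact_force'])
E
```

```text
7.3 [0.40656582 0.29673556 0.11857737] [3.03656529e-04 8.83905213e-01 4.67665788e-01 4.37849616e-04] [ 0.80749969  0.19943094 -0.03314036]
```

View pics/c4.png

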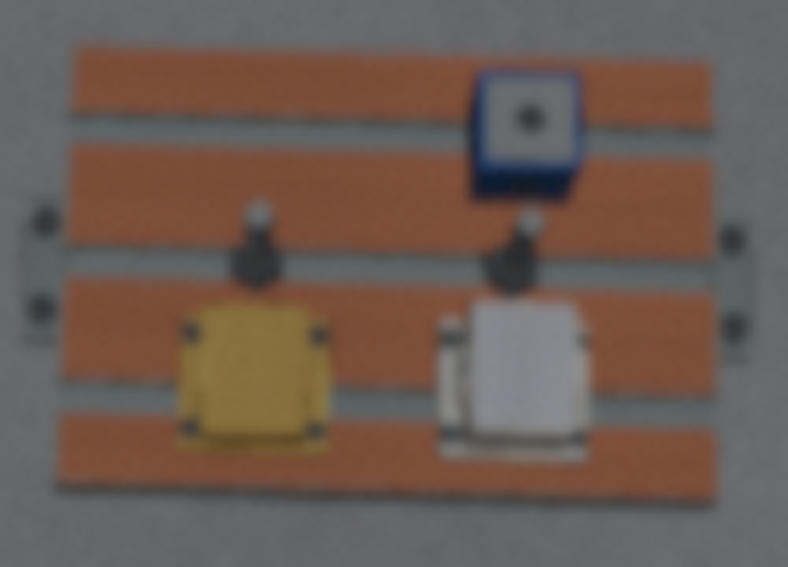

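Blue block stands upright on the plate behind stud b. Its top hole is at crop (532,118), and the white top's corners are visible at the same height.

```bash
python3 - <<'E'
from h import *
t=load('top2')
np.set_printoptions(precision=4,suppress=True)
c=lambda P:(np.array(P,float)+.5)/6.3-.5+[250,140]
h=onz(t,c([[532,118],[529.3,118.5]]),.068)
w=onz(t,c([[472,302],[576,302],[587,437],[475,437]]),.068).mean(0)
st=onz(t,c([[530,220],[259,213]]),.09)
print(h,w,st)
d=h-w;print(np.linalg.norm(d[:,:2],axis=1),np.degrees(np.arctan2(d[:,1],d[:,0])))
d=h-st[0];print(np.linalg.norm(d[:,:2],axis=1),np.degrees(np.arctan2(d[:,1],d[:,0])))
b=onz(t,c([[476,72],[582,70],[581,166],[477,165]]),.068);print(b.mean(0),np.degrees(np.arctan2(*(b[0]-b[1])[1::-1])),np.degrees(np.arctan2(*(b[0]-b[3])[1::-1])))
E
```

```text
[[ 0.6833 -0.1025  0.068 ]
 [ 0.683  -0.1015  0.068 ]] [ 0.5849 -0.1077  0.068 ] [[ 0.636  -0.1025  0.09  ]
 [ 0.6293 -0.0025  0.09  ]]
[0.0986 0.0984] [3.0124 3.61  ]
[0.0474 0.0471] [-0.0191  1.2125]
[ 0.6832 -0.1014  0.068 ] 96.53126536266755 4.810310845451714
```

Call:
move_arm(
  steps=[0,0,0,0,0,-0.05,1,0,0,0,0,0,-0.08,1,0,0,0,0,0,-0.096,1,0,0,0,0,0,-0.096,1,0,0,0,0,0,-0.096,-1,0,0,0,0,0,-0.096,-1,0,0,0,0,0,-0.096,-1,0,0,0,0,0,-0.096,-1,0,0,0,0,0,-0.096,-1,0,0,0,0,0,-0.096,-1],
)

```text
clock: 8.3
position: [0.4065, 0.2977, 0.0238]
ee_rot: [0.0, 0.884, 0.468, 0.001]
contact_force: [0.4, -0.8, 5.5]
width: 0.0394
gripper_force: 40.1
```

Call:
move_arm(
  steps=[0,0,0,0,0,0.05,-1,0,0,0,0,0,0.1,-1,0,0,-0.143,0.2655,-0.296,0.14,-1,0,0,-0.143,0.2655,-0.296,0.14,-1,0,0,-0.143,0.2655,-0.296,0.14,-1,0,0,-0.143,0.2655,-0.296,0.14,-1,0,0,-0.143,0.2655,-0.296,0.14,-1,0,0,-0.143,0.2655,-0.296,0.14,-1,0,0,-0.143,0.2655,-0.296,0.14,-1,0,0,-0.143,0.2655,-0.296,0.14,-1],
)

```text
clock: 9.3
position: [0.6714, -0.0002, 0.1619]
ee_rot: [-0.0, 0.999, 0.038, -0.001]
contact_force: [0.9, 1.5, -3.8]
width: 0.0393
gripper_force: 43.6
```

Call:
move_arm(
  steps=[0,0,0,0,0,0,-1,0,0,0,0,0,0,-1,0,0,0,0,0,0,-1,0,0,0,0,0,0,-1,0,0,0,0,0,-0.02,-1,0,0,0,0,0,-0.05,-1,0,0,0,0,0,-0.08,-1,0,0,0,0,0,-0.1,-1,0,0,0,0,0,-0.1,-1,0,0,0,0,0,-0.1,-1],
)

```text
clock: 10.3
position: [0.6709, 0.0023, 0.0627]
ee_rot: [0.0, 0.999, 0.038, -0.0]
contact_force: [0.6, 0.7, -3.4]
width: 0.0392
gripper_force: 43.6
```

Call:
move_arm(
  steps=[0,0,0,0.001,-0.001,-0.006,-1,0,0,0,0.001,-0.001,-0.011,-1,0,0,0,0.001,-0.001,-0.014,-1,0,0,0,0.001,-0.001,-0.016,-1,0,0,0,0.001,-0.001,-0.017,-1,0,0,0,0.001,-0.001,-0.018,-1,0,0,0,0.001,-0.001,-0.018,-1,0,0,0,0.001,-0.001,-0.018,-1,0,0,0,0.001,-0.001,-0.018,-1,0,0,0,0.001,-0.001,-0.018,-1],
)

```text
clock: 11.3
position: [0.672, 0.0003, 0.0458]
ee_rot: [0.0, 0.999, 0.038, 0.0]
contact_force: [-3.8, 0.6, 4.5]
width: 0.0396
gripper_force: 44.6
```

Call:
move_arm(
  steps=[0,0,0,0,0,0.001,0.41,0,0,0,0,0,0.001,0.41,0,0,0,0,0,0.001,0.41,0,0,0,0,0,0.001,0.41,0,0,0,0,0,0.03,0.41,0,0,0,0,0,0.08,0.41,0,0,0,0,0,0.1,0.41,0,0,0.05,-0.01,0.04,0.1,1,0,0,0.1,-0.02,0.08,0.1,1,0,0,0.1,-0.02,0.1,0.1,1],
)

```text
clock: 12.3
position: [0.6505, 0.1031, 0.1447]
ee_rot: [-0.001, 0.965, 0.263, -0.0]
contact_force: [-0.2, -0.7, 0.1]
width: 0.0856
gripper_force: 0.0
```

Call:
move_arm(
  steps=[0,0,0.146,-0.083,0.236,-0.04,1,0,0,0.146,-0.083,0.236,-0.04,1,0,0,0.146,-0.083,0.236,-0.04,1,0,0,0.146,-0.083,0.236,-0.04,1,0,0,0.146,-0.083,0.236,-0.04,1,0,0,0.146,-0.083,0.236,-0.04,1,0,0,0.146,-0.083,0.236,-0.04,1,0,0,0.146,-0.083,0.236,-0.04,1,0,0,0.146,-0.083,0.236,-0.04,1,0,0,0.146,-0.083,0.236,-0.04,1],
)

```text
clock: 13.3
position: [0.5698, 0.3351, 0.1046]
ee_rot: [0.0, 0.752, 0.659, 0.0]
contact_force: [0.3, -0.3, -0.0]
width: 0.0854
gripper_force: 0.0
```

```bash
python3 - <<'E'
from rig import manip
from h import *
for n in("scene","top"):
    im=manip.get_image(n); pickle.dump(im,open(f'{n}3.pkl','wb'))
    if n=='top': b=crop(im,250,140,125,90,6.3)
cv2.imwrite('pics/c5.png',b)
st=manip.get_state();print(st['clock'],st['position'],st['ee_rot'],st['contact_force'])
E
```

```text
13.4 [0.56967399 0.3353868  0.10457083] [1.42800976e-04 7.51533327e-01 6.59695078e-01 2.05963087e-04] [ 0.40269505 -1.0750633  -0.41054966]
```

View pics/c5.png

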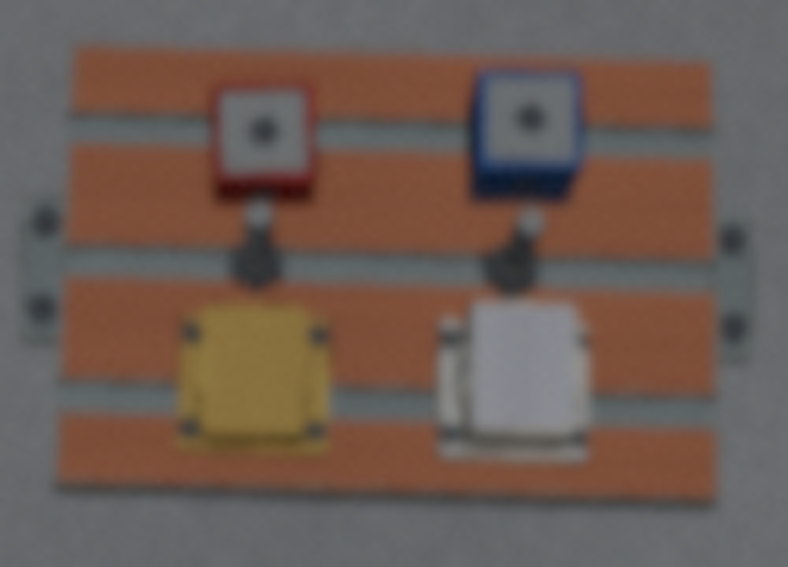

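Red stands upright behind stud a, hole at crop (264,130). The work pieces have not moved.

```bash
python3 - <<'E'
from h import *
t=load('top3')
np.set_printoptions(precision=4,suppress=True)
c=lambda P:(np.array(P,float)+.5)/6.3-.5+[250,140]
h=onz(t,c([[264,130]]),.054)
w=onz(t,c([[203,306],[303,306],[305,434],[203,437]]),.054).mean(0)
print(h,w); d=(h-w)[0]; print(np.linalg.norm(d[:2]),np.degrees(np.arctan2(d[1],d[0])))
E
```

```text
[[ 0.6737 -0.001   0.054 ]] [ 0.5782 -0.0056  0.054 ]
0.09566612462996907 2.770357312024658
```

Call:
move_arm(
  steps=[0,0,0.029,-0.001,0.001,0,1,0,0,0.029,-0.001,0.001,-0.02,1,0,0,0.029,-0.001,0.001,-0.06,1,0,0,0.029,-0.001,0.001,-0.08,1,0,0,0.029,-0.001,0.001,-0.087,1,0,0,0.029,-0.001,0.001,-0.087,1,0,0,0.029,-0.001,0.001,-0.087,-1,0,0,0.029,-0.001,0.001,-0.087,-1,0,0,0.029,-0.001,0.001,-0.087,-1,0,0,0.029,-0.001,0.001,-0.087,-1],
)

```text
clock: 14.4
position: [0.5698, 0.3379, 0.0193]
ee_rot: [0.001, 0.688, 0.726, 0.002]
contact_force: [0.8, 0.1, 4.9]
width: 0.0407
gripper_force: 42.0
```

Call:
move_arm(
  steps=[0,0,0,0,0,0.05,-1,0,0,-0.02,0,0,0.1,-1,0,0,-0.2,0.057,-0.3,0.13,-1,0,0,-0.2,0.057,-0.3,0.13,-1,0,0,-0.2,0.057,-0.3,0.13,-1,0,0,-0.2,0.057,-0.3,0.13,-1,0,0,-0.2,0.057,-0.3,0.13,-1,0,0,-0.2,0.057,-0.3,0.13,-1,0,0,-0.2,0.057,-0.3,0.13,-1,0,0,-0.2,0.057,-0.3,0.13,-1],
)

```text
clock: 15.4
position: [0.6247, 0.0346, 0.1467]
ee_rot: [0.0, 0.984, 0.179, -0.001]
contact_force: [0.6, 0.2, -4.3]
width: 0.0406
gripper_force: 43.3
```

Call:
move_arm(
  steps=[0,0,-0.0486,0.0007,-0.039,0,-1,0,0,-0.0486,0.0007,-0.039,0,-1,0,0,-0.0486,0.0007,-0.039,0,-1,0,0,-0.0486,0.0007,-0.039,0,-1,0,0,-0.0486,0.0007,-0.039,0,-1,0,0,-0.0486,0.0007,-0.039,0,-1,0,0,-0.0486,0.0007,-0.039,0,-1,0,0,-0.0486,0.0007,-0.039,0,-1,0,0,-0.0486,0.0007,-0.039,0,-1,0,0,-0.0486,0.0007,-0.039,0,-1],
)

```text
clock: 16.4
position: [0.6258, -0.0016, 0.1473]
ee_rot: [0.0, 0.999, 0.032, -0.0]
contact_force: [-0.9, 0.4, -3.9]
width: 0.0407
gripper_force: 43.3
```

```bash
python3 - <<'E'
from rig import manip
from h import *
im=manip.get_image('scene'); pickle.dump(im,open('scene4.pkl','wb'))
cv2.imwrite('pics/c6.png',crop(im,150,130,190,140,4.2))
st=manip.get_state();print(st['clock'],st['position'],st['ee_rot'],st['contact_force'],st['width'])
E
```

```text
16.45 [ 0.62576422 -0.00159451  0.14730709] [ 3.55125058e-05  9.99495737e-01  3.17532663e-02 -2.37275812e-05] [-0.73410523  0.34400897 -3.59595985] 0.04045081198404692
```

View pics/c6.png

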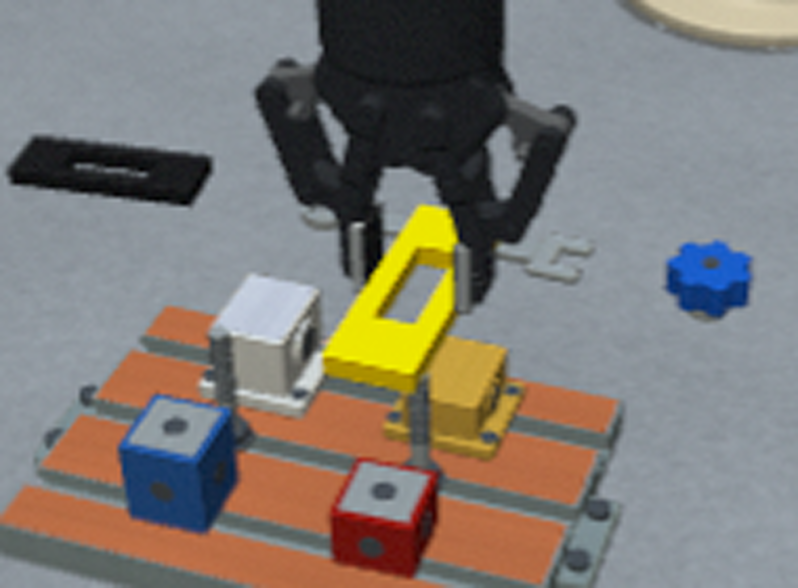

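Yellow strap is held above stud a, slot centre near crop (411,292). I'll compare it with the stud in the same view.

```bash
python3 - <<'E'
from h import *
s=load('scene4')
np.set_printoptions(precision=4,suppress=True)
c=lambda P:(np.array(P,float)+.5)/4.2-.5+[150,130]
q,a=blob(s,(220,170,55,60),lambda m:(m[...,0]>24)&(m[...,0]<36)&(m[...,1]>150)&(m[...,2]>190))
P=onz(s,q,.140);print('strap',a,rect(P))
print('slot ctr',onz(s,c([[411,292]]),.140), 'slot corners',onz(s,c([[420,262],[449,266],[408,324],[378,317]]),.140))
X=proj(s,[[.6286,-.0031,.14],[.6303,-.0018,.14]]);print((X-[150,130]+.5)*4.2)
E
```

```text
strap 531 (array([ 0.63  , -0.0016]), 119.7, 41.2, 3.8)
slot ctr [[ 0.6363 -0.0014  0.14  ]] slot corners [[ 0.614  -0.0068  0.14  ]
 [ 0.612   0.0065  0.14  ]
 [ 0.6578  0.0068  0.14  ]
 [ 0.6582 -0.0072  0.14  ]]
[[414.9506 282.0588]
 [416.0808 284.8193]]
```

Call:
move_arm(
  steps=[0,0,0,0,0,-0.02,-1,0,0,0,0,0,-0.04,-1,0,0,0,0,0,-0.055,-1,0,0,0,0,0,-0.065,-1,0,0,0,0,0,-0.069,-1,0,0,0,0,0,-0.071,-1,0,0,0,0,0,-0.072,-1,0,0,0,0,0,-0.073,-1,0,0,0,0,0,-0.073,-1,0,0,0,0,0,-0.073,-1],
)

```text
clock: 17.45
position: [0.626, -0.0017, 0.0748]
ee_rot: [0.0, 0.999, 0.032, 0.0]
contact_force: [0.3, 0.4, -4.3]
width: 0.0407
gripper_force: 43.3
```

Call:
move_arm(
  steps=[0,0,0,0,0,-0.001,-1,0,0,0,0,0,-0.0015,-1,0,0,0,0,0,-0.002,-1,0,0,0,0,0,-0.0025,-1,0,0,0,0,0,-0.0025,-1,0,0,0,0,0,-0.0025,-1,0,0,0,0,0,-0.0025,-1,0,0,0,0,0,-0.0025,-1,0,0,0,0,0,-0.0025,-1,0,0,0,0,0,-0.0025,-1],
)

```text
clock: 18.45
position: [0.626, -0.0017, 0.0733]
ee_rot: [0.0, 0.999, 0.032, 0.001]
contact_force: [-1.6, -0.2, 5.5]
width: 0.0407
gripper_force: 44.3
```

Call:
move_arm(
  steps=[0,0,0,0,0,0,0.41,0,0,0,0,0,0,0.41,0,0,0,0,0,0,0.41,0,0,0,0,0,0,0.41,0,0,0,0,0,0.03,0.41,0,0,0,0,0,0.07,0.41,0,0,0,0,0,0.1,0.41,0,0,0.023,-0.02,-0.04,0.1,1,0,0,0.046,-0.04,-0.08,0.1,1,0,0,0.069,-0.06,-0.12,0.1,1],
)

```text
clock: 19.45
position: [0.5653, -0.1225, 0.1721]
ee_rot: [0.0, 0.968, 0.249, 0.0]
contact_force: [0.6, -0.0, 0.1]
width: 0.0856
gripper_force: 0.0
```

Call:
move_arm(
  steps=[0,0,0.199,-0.141,-0.182,-0.05,1,0,0,0.199,-0.141,-0.182,-0.05,1,0,0,0.199,-0.141,-0.182,-0.05,1,0,0,0.199,-0.141,-0.182,-0.05,1,0,0,0.199,-0.141,-0.182,-0.05,1,0,0,0.199,-0.141,-0.182,-0.05,1,0,0,0.199,-0.141,-0.182,-0.05,1,0,0,0.199,-0.141,-0.182,-0.05,1,0,0,0.199,-0.141,-0.182,-0.05,1,0,0,0.199,-0.141,-0.182,-0.05,1],
)

```text
clock: 20.45
position: [0.4248, -0.3037, 0.1218]
ee_rot: [0.0, 0.642, 0.766, 0.0]
contact_force: [-0.3, -0.7, 0.2]
width: 0.0852
gripper_force: 0.0
```

```bash
python3 - <<'E'
from rig import manip
st=manip.get_state();print(st['clock'],st['position'],st['ee_rot'],st['contact_force'],st['qpos'])
import numpy as np
print(np.degrees(2*np.arctan2(st['ee_rot'][2],st['ee_rot'][1])))
E
```

```text
20.45 [ 0.42476894 -0.30374565  0.12179082] [7.08927596e-05 6.42425927e-01 7.66347781e-01 4.29016911e-05] [-0.3064137  -0.71684992  0.24899458] [-7.54135369e-01  3.02559821e-01  1.80913944e+00  1.09277462e-04
  1.02975668e+00 -9.29668663e-01]
100.05409259315755
```

Call:
move_arm(
  steps=[0,0,0,0,0,-0.05,1,0,0,0,0,0,-0.08,1,0,0,0,0,0,-0.096,1,0,0,0,0,0,-0.104,1,0,0,0,0,0,-0.104,1,0,0,0,0,0,-0.104,-1,0,0,0,0,0,-0.104,-1,0,0,0,0,0,-0.104,-1,0,0,0,0,0,-0.104,-1,0,0,0,0,0,-0.104,-1],
)

```text
clock: 21.45
position: [0.4256, -0.3041, 0.0191]
ee_rot: [0.001, 0.642, 0.766, 0.0]
contact_force: [-0.6, 1.3, 6.4]
width: 0.0406
gripper_force: 40.7
```

Call:
move_arm(
  steps=[0,0,0,0,0,0.05,-1,0,0,-0.02,0,0,0.1,-1,0,0,-0.2,0.18,0.19,0.13,-1,0,0,-0.2,0.18,0.19,0.13,-1,0,0,-0.2,0.18,0.19,0.13,-1,0,0,-0.2,0.18,0.19,0.13,-1,0,0,-0.2,0.18,0.19,0.13,-1,0,0,-0.2,0.18,0.19,0.13,-1,0,0,-0.2,0.18,0.19,0.13,-1,0,0,-0.2,0.18,0.19,0.13,-1],
)

```text
clock: 22.45
position: [0.6049, -0.112, 0.147]
ee_rot: [-0.0, 0.971, 0.241, -0.001]
contact_force: [-0.2, 0.1, -3.1]
width: 0.0409
gripper_force: 43.6
```

Call:
move_arm(
  steps=[0,0,-0.068,0.028,0.012,0,-1,0,0,-0.068,0.028,0.012,0,-1,0,0,-0.068,0.028,0.012,0,-1,0,0,-0.068,0.028,0.012,0,-1,0,0,-0.068,0.028,0.012,0,-1,0,0,-0.068,0.028,0.012,0,-1,0,0,-0.068,0.028,0.012,0,-1,0,0,-0.068,0.028,0.012,0,-1,0,0,-0.068,0.028,0.012,0,-1,0,0,-0.068,0.028,0.012,0,-1],
)

```text
clock: 23.45
position: [0.6328, -0.1016, 0.1479]
ee_rot: [0.0, 1.0, 0.032, 0.0]
contact_force: [0.4, -0.1, -3.1]
width: 0.0405
gripper_force: 43.6
```

```bash
python3 - <<'E'
from rig import manip
from h import *
im=manip.get_image('scene'); pickle.dump(im,open('scene5.pkl','wb'))
st=manip.get_state();print(st['clock'],st['position'],st['ee_rot'],st['contact_force'],st['width'])
z=st['position'][2]-.0191+.012
g=crop(im,120,130,190,140,4.2);cv2.imwrite('pics/c7.png',cv2.convertScaleAbs(g,alpha=1.6))
for th in(35,45,55):
    q,a=blob(im,(170,175,50,60),lambda m:(m[...,2]<th));print(a,rect(onz(im,q,z)))
print((proj(im,[[.6378,-.1007,z]])-[120,130]+.5)*4.2,z)
E
```

```text
23.5 [ 0.63279603 -0.10157741  0.14786472] [6.52835581e-05 9.99501315e-01 3.15771542e-02 1.94255857e-05] [ 0.52890615  0.5451697  -3.38237113] 0.04044453064296045
700 (array([ 0.6494, -0.0963]), 114.0, 67.9, 20.6)
760 (array([ 0.6494, -0.097 ]), 114.6, 68.1, 19.8)
781 (array([ 0.6494, -0.0973]), 114.9, 68.2, 19.5)
[[336.65071017 244.07082311]] 0.1407647242894292
```

View pics/c7.png

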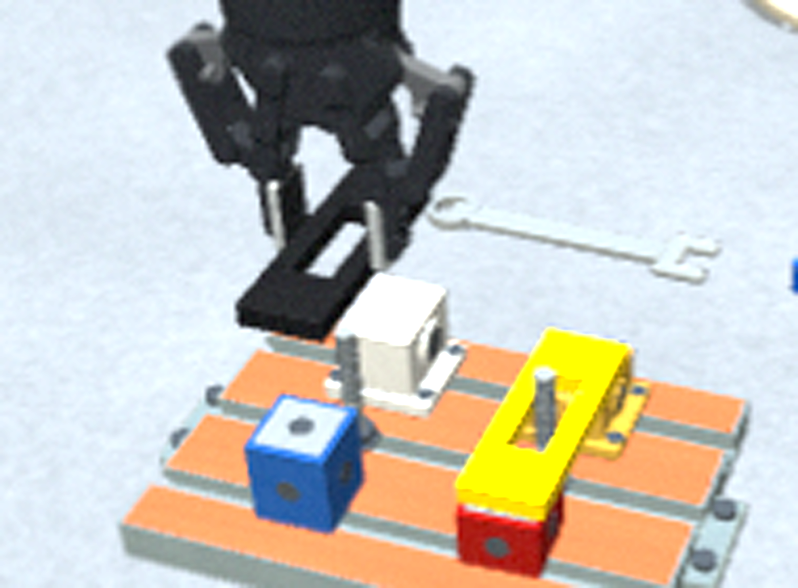

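Yellow strap lies over its stud, level and aligned on brass and red. The black strap is over stud b. I'll check its near bottom corners at crop (238,322) and (322,338).

```bash
python3 - <<'E'
from h import *
np.set_printoptions(precision=4,suppress=True)
s=load('scene5');s4=load('scene4')
def f(n,s,P,o,z,std):
    X=onz(s,(np.array(P,float)+.5)/4.2-.5+o,z);m=X.mean(0)[:2]
    th=np.radians(3.7);print(n,X[:,:2],'centre rel stud',m-np.array([np.cos(th),np.sin(th)])*.06-std)
f('yel',s4,[[324,376],[415,390]],[150,130],.128,[.6303,-.0018])
f('blk',s,[[238,322],[322,338]],[120,130],.1288,[.6378,-.1007])
f('blkslot',s,[[340,222],[372,228],[335,277],[303,272]],[120,130],.1408,[.6378,-.1007])
t=load('top3')
q,a=blob(t,(370,255,75,40),lambda m:m[...,2]<50);print(rect(onz(t,q,.012)))
E
```

```text
yel [[ 0.6901 -0.0181]
 [ 0.6841  0.0214]] centre rel stud [-0.0031 -0.0004]
blk [[ 0.6923 -0.1207]
 [ 0.6884 -0.0807]] centre rel stud [-0.0073 -0.0039]
blkslot [[ 0.6219 -0.1076]
 [ 0.6206 -0.0915]
 [ 0.6607 -0.0885]
 [ 0.6628 -0.1035]] centre rel stud [-0.0562 -0.0009]
(array([ 0.4245, -0.3035]), 117.7, 36.7, -80.0)
```

Call:
move_arm(
  steps=[0,0,0,0.001,0,-0.02,-1,0,0,0,0.001,0,-0.03,-1,0,0,0,0.001,0,-0.036,-1,0,0,0,0.001,0,-0.039,-1,0,0,0,0.001,0,-0.042,-1,0,0,0,0.001,0,-0.045,-1,0,0,0,0.001,0,-0.045,-1,0,0,0,0.001,0,-0.045,-1,0,0,0,0.001,0,-0.045,-1,0,0,0,0.001,0,-0.045,-1],
)

```text
clock: 24.5
position: [0.634, -0.1016, 0.1031]
ee_rot: [0.0, 1.0, 0.032, 0.0]
contact_force: [-0.4, 0.2, -3.0]
width: 0.0405
gripper_force: 43.6
```

```bash
python3 - <<'E'
from rig import manip
from h import *
im=manip.get_image('scene'); pickle.dump(im,open('scene6.pkl','wb'))
g=crop(im,160,170,100,90,6.5);cv2.imwrite('pics/c8.png',cv2.convertScaleAbs(g,alpha=1.8))
E
```

```text
(no output)
```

View pics/c8.png

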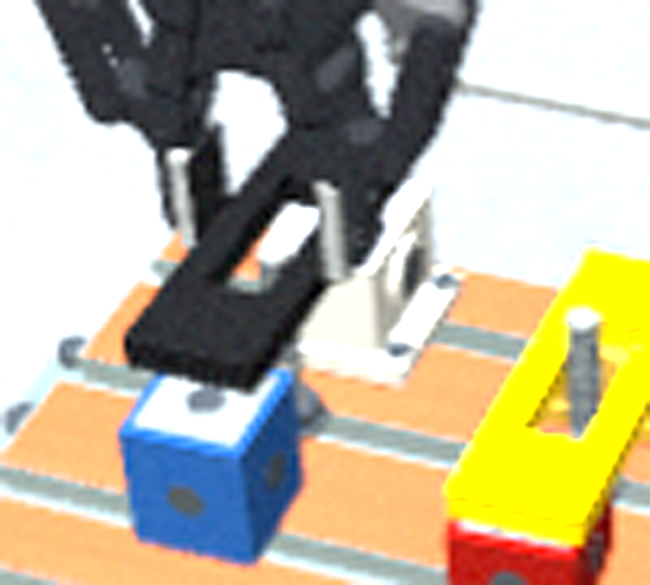

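The stud tip sits inside the slot (crop 268,260) with no side force, so I'll lower the rest of the way.

Call:
move_arm(
  steps=[0,0,0,0,0,-0.006,-1,0,0,0,0,0,-0.01,-1,0,0,0,0,0,-0.012,-1,0,0,0,0,0,-0.014,-1,0,0,0,0,0,-0.015,-1,0,0,0,0,0,-0.016,-1,0,0,0,0,0,-0.0165,-1,0,0,0,0,0,-0.0165,-1,0,0,0,0,0,-0.0165,-1,0,0,0,0,0,-0.0165,-1],
)

```text
clock: 25.55
position: [0.6338, -0.1015, 0.0871]
ee_rot: [0.0, 1.0, 0.032, 0.0]
contact_force: [-3.2, 1.5, 7.3]
width: 0.0407
gripper_force: 44.5
```

Contact at the expected height. I'll release, rise and withdraw.

Call:
move_arm(
  steps=[0,0,0,0,0,0,0.41,0,0,0,0,0,0,0.41,0,0,0,0,0,0,0.41,0,0,0,0,0,0,0.41,0,0,0,0,0,0.03,0.41,0,0,0,0,0,0.07,0.41,0,0,0,0,0,0.1,0.41,0,0,0,-0.02,-0.04,0.12,0.41,0,0,0,-0.04,-0.08,0.12,0.41,0,0,0,-0.06,-0.12,0.12,0.41],
)

```text
clock: 26.55
position: [0.5738, -0.2227, 0.2075]
ee_rot: [0.001, 0.999, 0.032, 0.001]
contact_force: [0.4, -0.1, -0.1]
width: 0.0601
gripper_force: 0.0
```

Call:
move_arm(
  steps=[0,0,0,-0.1,-0.2,0.02,1,0,0,0,-0.1,-0.2,0.02,1,0,0,0,-0.1,-0.2,0.02,1,0,0,0,-0.1,-0.2,0.02,1,0,0,0,-0.1,-0.2,0.02,1,0,0,0,-0.1,-0.2,0.02,1,0,0,0,-0.1,-0.2,0.02,1,0,0,0,-0.1,-0.2,0.02,1,0,0,0,-0.1,-0.2,0.02,1,0,0,0,-0.1,-0.2,0.02,1],
)

```text
clock: 27.55
position: [0.4745, -0.4204, 0.2263]
ee_rot: [-0.0, 0.999, 0.032, 0.0]
contact_force: [1.1, -0.5, 0.2]
width: 0.0854
gripper_force: 0.0
```

```bash
python3 - <<'E'
from rig import manip
from h import *
for n in("scene","top"):
    im=manip.get_image(n); pickle.dump(im,open(f'{n}7.pkl','wb'))
    if n=='top': b=crop(im,265,140,85,90,4.6)
    else: a=crop(im,160,170,85,90,4.6)
    if n=='top':
        q,k=blob(im,(300,150,50,55),lambda m:m[...,2]<50);print('blk',k,rect(onz(im,q,.080)))
        q,k=blob(im,(270,150,42,55),lambda m:(m[...,1]>180)&(m[...,0]>22)&(m[...,0]<34));print('yel',k,rect(onz(im,q,.066)))
cv2.imwrite('pics/c9.png',cv2.convertScaleAbs(np.hstack([a,b]),alpha=1.5))
st=manip.get_state();print(st['clock'],st['position'],st['contact_force'])
E
```

```text
blk 637 (array([ 0.6324, -0.1025]), 115.4, 38.0, 4.2)Traceback (most recent call last):
  File "<stdin>", line 9, in <module>
  File "h.py", line 21, in blob
    n,l,st,c=cv2.connectedComponentsWithStats(m);k=1+np.argmax(st[1:,4])
                                                     ~~~~~~~~~^^^^^^^^^^
    return _wrapfunc(a, 'argmax', axis=axis, out=out, **kwds)
    return bound(*args, **kwds)
ValueError: attempt to get argmax of an empty sequence
```

```bash
python3 - <<'E'
from h import *
t,s=load('top7'),load('scene7')
p=np.asarray(t['pixels']);h=cv2.cvtColor(p,cv2.COLOR_BGR2HSV);print(h[165,283:300:3],h[160,283:300:3])
cv2.imwrite('pics/c9.png',cv2.convertScaleAbs(np.hstack([crop(s,160,170,85,90,4.6),crop(t,265,140,85,90,4.6)]),alpha=1.5))
E
```

```text
[[ 27 140 151]
 [ 30 133 157]
 [ 29 142 144]
 [ 29 141 147]
 [ 29 136 156]
 [ 30 130 159]] [[ 30 116 145]
 [ 30 134 162]
 [ 30 135 161]
 [ 30 135 160]
 [ 30 133 161]
 [ 30 131 160]]
```

View pics/c9.png

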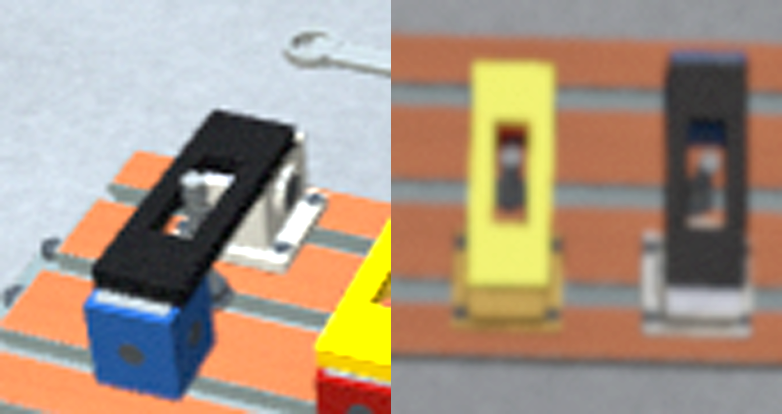

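Both straps lie level and straight over their studs, resting on work and heel. The black strap measures (0.632, -0.1025) at 4.2°, within 3 mm of its stud. The arm is clear, so I'm handing in.

```bash
python3 -c "
from rig import manip
print(manip.sign_off())"
```

```text
the job is handed in; nothing more can be done
None
```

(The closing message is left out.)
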